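# Fasten the one unlatched lock-core case

### The job

Three small lock-core cases stand on the desk; two are latched and one is not: its lid is ajar and its clasp stands up. Find that case, press its lid fully shut, and then fold its clasp over the lid until it lies flat. Leave the other two cases latched.

Things in the scene. Friction and masses are not known exactly. Their poses are not given: they have to be found in the camera images.
- case_a_hinge (a point): Case a, one of 3 alike: grey plastic, 90 deep (x) x 80 wide, immovable on the desk, lid hinged at its far edge, steel clasp at mid-front. Point: middle of the clasp's hinge pin, 40 mm above the desk, 7 mm before the front wall. x points level, front to back of the case, z up. The shut lid spans 6 to 98 mm along x; its flat top is 15 mm above this point.
- lid_a (a joint): Lid of case a, rad: 0 = shut flush, grows as the front edge rises; an ajar one starts at 0.12 to 0.22 (front edge 11 to 20 mm up). Hinge axis 99 mm along x from the clasp's pin and 4 mm higher. Stiff: 3 to 5 N pressed down on its middle or front closes it, and it stays where it is left.
- clasp_a (a joint): Clasp of case a, a steel strap 22 mm wide, rad: 0 = flat over the shut lid (fastened), 1.57 = upright, more = leaning to the front; a loose one starts at 1.6 to 1.85. Flat, it reaches 3 mm before to 47 mm behind the pin, top 20 to 22 mm above the pin (L shape: riser at the pin, then strap). Stays where left; 1.5 N at its end turns it. It cannot pass an ajar lid: it catches on its edge.
- case_b_hinge (a point): Case b, one of 3 alike: grey plastic, 90 deep (x) x 80 wide, immovable on the desk, lid hinged at its far edge, steel clasp at mid-front. Point: middle of the clasp's hinge pin, 40 mm above the desk, 7 mm before the front wall. x points level, front to back of the case, z up. The shut lid spans 6 to 98 mm along x; its flat top is 15 mm above this point.
- lid_b (a joint): Lid of case b, rad: 0 = shut flush, grows as the front edge rises; an ajar one starts at 0.12 to 0.22 (front edge 11 to 20 mm up). Hinge axis 99 mm along x from the clasp's pin and 4 mm higher. Stiff: 3 to 5 N pressed down on its middle or front closes it, and it stays where it is left.
- clasp_b (a joint): Clasp of case b, a steel strap 22 mm wide, rad: 0 = flat over the shut lid (fastened), 1.57 = upright, more = leaning to the front; a loose one starts at 1.6 to 1.85. Flat, it reaches 3 mm before to 47 mm behind the pin, top 20 to 22 mm above the pin (L shape: riser at the pin, then strap). Stays where left; 1.5 N at its end turns it. It cannot pass an ajar lid: it catches on its edge.
- case_c_hinge (a point): Case c, one of 3 alike: grey plastic, 90 deep (x) x 80 wide, immovable on the desk, lid hinged at its far edge, steel clasp at mid-front. Point: middle of the clasp's hinge pin, 40 mm above the desk, 7 mm before the front wall. x points level, front to back of the case, z up. The shut lid spans 6 to 98 mm along x; its flat top is 15 mm above this point.
- lid_c (a joint): Lid of case c, rad: 0 = shut flush, grows as the front edge rises; an ajar one starts at 0.12 to 0.22 (front edge 11 to 20 mm up). Hinge axis 99 mm along x from the clasp's pin and 4 mm higher. Stiff: 3 to 5 N pressed down on its middle or front closes it, and it stays where it is left.
- clasp_c (a joint): Clasp of case c, a steel strap 22 mm wide, rad: 0 = flat over the shut lid (fastened), 1.57 = upright, more = leaning to the front; a loose one starts at 1.6 to 1.85. Flat, it reaches 3 mm before to 47 mm behind the pin, top 20 to 22 mm above the pin (L shape: riser at the pin, then strap). Stays where left; 1.5 N at its end turns it. It cannot pass an ajar lid: it catches on its edge.

How it is judged:
By the outcome, as a careful person would: the job done as asked, in the order asked, and still so for the second after the job is handed in, with the robot touching nothing.
It also fails if it takes over 43 s, if anything falls off the work surface, if the arm or the gripper's body presses on something with over 40 N, if the wrist force passes 120 N, or if a joint passes its speed limit or range.

### The arm

A 6-joint arm with a two-finger parallel gripper is mounted at the origin on a cart in front of the work surface, level with it; the furniture and walls round the work are solid. World frame = base frame: x ahead of the robot, y to its left, z up, the work surface at z = 0. Lengths are in mm, angles in rad, forces in N, time in s.
With the tool pointing down it reaches from about 400 to 825 mm from the base axis. Payload 7 kg.
Tool frame: the origin (TCP) lies between the finger pads; the fingertips stand robot.finger_overhang ahead of it and the grasp point (between the pads) lies 8 mm behind it (robot.finger_overhang is the distance from the TCP to the fingertips, in mm); y points along the fingers, z is the direction in which the jaws open and shut, and the axes are right-handed (so a half turn about y gives the same grasp; the last joint's range is limited). The gripper opens to 85 mm and grips with 20 to 120 N. Pads are 22 mm wide; open, the fingers measure 114 mm over their backs; the gripper's body (76 mm by 85 mm) begins 54 mm behind the grasp point. The pads swing forward as they close: fully open they stand 13 mm farther back than shut.
Start: joints at [-0.952, 0.359, 0.012, 0, -1.224, -0.288], TCP at [219.213, -638.389, 242.302] pointing down, gripper open.
Joint ranges: [-3.07, 3.07], [-1.43, 2.12], [-1.02, 1.25], [-3.03, 1.67], [-3.05, -0], [-3.03, 3.03]. Speed limits (rad/s): [2.39, 2.39, 3.01, 3.14, 3.14, 3.14].

### API

Orientations are given as [roll, pitch, yaw] about the fixed x, y, z axes, in that order (R = Rz(yaw) Ry(pitch) Rx(roll)).
In Python, from rig import sensors, capture, robot gives the robot as it stands.
- The arm moves only by the tool carry_out, never from a script. Its argument "targets" is a list that holds one entry, the list of rows, each a list of 6 numbers: the shift along the tool's x, y, z in mm, then the turn, a rotation vector about the tool's x, y, z in rad. A call has 1 to 10 rows; each row shifts and turns the pose as measured when the row begins, along the tool's axes as they then stand; what a row does not reach is not made up. A row lasts 1/8 s, in which the tool goes at most 62.5 mm and 10.7 degrees, less where a joint would pass 70% of its speed; a pose out of reach is approached as far as the arm can. A call is refused whole if a number of a shift passes 62.5 or a number of a turn 0.188, either way. A call with a gripper value outside its range is refused whole. "grip" is the gripper command: -1 is fully open, 1 is shut, values between are in proportion, set as the call begins (left out, the last holds). The fingers move at their own pace and stop on an object; "squeeze" is the grip in N (left out, the last holds). Time passes only in rows, so rows that do not move let the fingers close. It gives the time, the measured TCP pose, the force and the opening at its end, in the units of the state.
- sensors.state(): the state, without advancing time (a new reading comes with each control period).
- capture(name): name is "side" or "top" or "wrist"; returns a dict with "frame" (400x640x3 uint8, blue, green, red), "depth" (400x640 float32, mm along the optical axis (not along the pixel's ray), 0 where there is no reading), "fx", "fy", "cx", "cy" (pixels), "view" (4x4, takes a point from world to camera coordinates). Camera axes: x right, y up, looking along -z (the intrinsics and any distortion apply to the point x, -y, -z); pixel columns grow to the right and rows downward; lengths in mm; the calibration is good to about 2 mm. A picture is of the moment at which its call begins.
- robot.sign_off(): hands the job in, once; it reports no verdict.
The state is a dict: "time": time; "qpos": joint angles; "dq": joint speeds; "effort": joint torques, N m; "ee_pos": TCP position; "tool_rot": TCP orientation; "wrist_force": force on the tool from outside, world axes, zero at the start; "torque": the same for the moment, N m; "grip_width": opening from 0.0 (shut) to 1.0 (fully open).
Only numpy, scipy, OpenCV 4.12 (cv2) and the standard library are available. Lean on these libraries where they do the work, as an engineer would, in place of code of your own. Each camera call takes 0.05 s, during which the arm holds its last target.

## Working session

There is one attempt and no reset: what is moved stays moved. The work goes in short steps, Python scripts to look and compute and a tool call to move; the robot and the scene stay as the last step left them, time stands still between calls to the robot, and variables do not carry over. Pictures are saved under pics/ and viewed, and the job is handed in when it is done.

Besides the shell and the picture viewer there is one more tool, called after "Emit:" in YAML: its name, and indented under it one key for each argument. carry_out: Moves the arm, as the interface text tells. Its arguments: {"type":"object","properties":{"targets":{"type":"array"},"grip":{"type":"number"},"squeeze":{"type":"number"}},"required":["targets"]}

```bash
mkdir -p pics
python3 - <<'E'
from rig import sensors, capture, robot
import cv2
s=sensors.state()
for k,v in s.items(): print(k,v)
print(robot.finger_overhang)
for n in ["side","top"]:
    c=capture(n); cv2.imwrite(f"pics/{n}0.png",c["frame"]); print(n,c["fx"],c["fy"],c["cx"],c["cy"],c["view"],[k for k in c])
E
```

```text
time 0.0
qpos [-9.51948036e-01  3.59402111e-01  1.10434456e-02 -3.00692379e-04
 -1.22411186e+00 -2.88120860e-01]
dq [-0.00089491  0.00067089 -0.00229253  0.00093941  0.00037272 -0.00127648]
effort [-1.12630547e-03 -5.83326101e+01  2.93425351e+01  6.93727523e+00
 -6.14624005e-03  1.47976709e-05]
ee_pos [ 219.01323271 -637.98615593  241.35603208]
tool_rot [-1.56911081e+00  2.04748830e-04  3.30625197e-01]
wrist_force [-0.61664792  0.70452142  0.24733624]
torque [-0.00810524 -0.00456793 -0.02102594]
grip_width 0.9988634747172961
11.0
side 510.02126007032206 510.02126007032206 322.45351529310017 200.3298234794895 [[ 3.06996181e-01 -9.51551711e-01 -1.73978510e-02 -4.55923718e+02]
 [ 4.01459844e-01  1.12903890e-01  9.08890920e-01 -2.29667290e+02]
 [-8.62892426e-01 -2.86010580e-01  4.16670865e-01 -5.66128314e+02]
 [ 0.00000000e+00  0.00000000e+00  0.00000000e+00  1.00000000e+00]] ['frame', 'depth', 'fx', 'fy', 'cx', 'cy', 'view']
top 462.466463159362 462.466463159362 316.46958891124916 207.73463777718771 [[ 4.57342127e-02 -9.98938844e-01  5.43754548e-03 -3.38890089e+02]
 [ 9.73274606e-01  4.57841651e-02  2.25034113e-01 -5.12254261e+02]
 [-2.25044270e-01 -4.99953306e-03  9.74335713e-01 -8.23886916e+02]
 [ 0.00000000e+00  0.00000000e+00  0.00000000e+00  1.00000000e+00]] ['frame', 'depth', 'fx', 'fy', 'cx', 'cy', 'view']
```

View pics/side0.png

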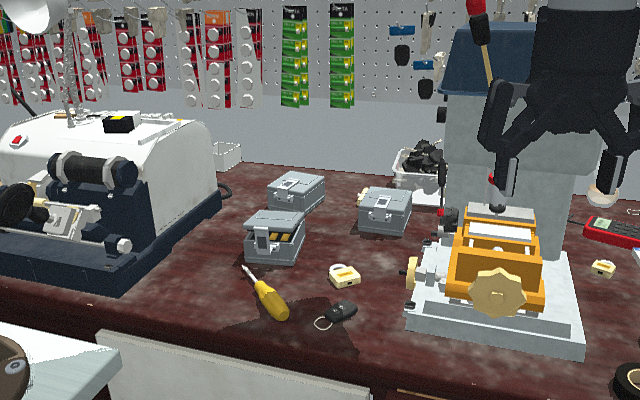

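View pics/top0.png

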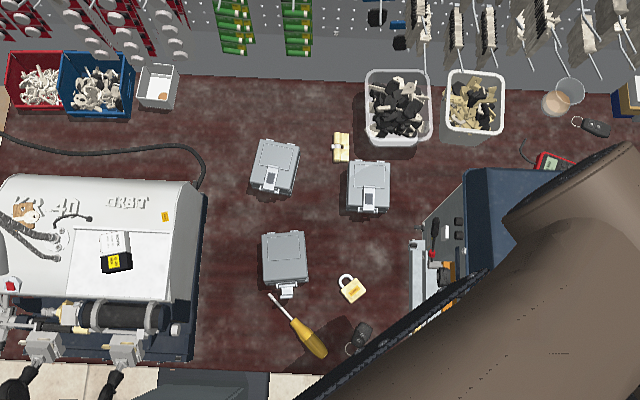

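The ajar case is the near one: in the top view its lid is at (285,258) and its clasp sticks out at (287,290). Both other cases show their clasp flat. I'll measure it.

```bash
cat > h.py <<'E'
import numpy as np, cv2
from rig import sensors, capture, robot
def unproj(c,u,v,d):
    p=np.array([(u-c["cx"])/c["fx"]*d, -(v-c["cy"])/c["fy"]*d, -d,1])
    return (np.linalg.inv(c["view"])@p)[:3]
def onplane(c,u,v,z):
    V=np.linalg.inv(c["view"]); o=V[:3,3]; d=unproj(c,u,v,100)-o
    return o+d*(z-o[2])/d[2]
def cloud(c):
    v,u=np.mgrid[0:400,0:640]; d=c["depth"]
    p=np.stack([(u-c["cx"])/c["fx"]*d,-(v-c["cy"])/c["fy"]*d,-d,np.ones_like(d)],-1)
    P=(p@np.linalg.inv(c["view"]).T)[...,:3]; P[d==0]=np.nan; return P
def crop(c,x0,y0,x1,y1,k,name):
    cv2.imwrite(name,cv2.resize(c["frame"][y0:y1,x0:x1],None,fx=k,fy=k,interpolation=cv2.INTER_CUBIC))
E
python3 - <<'E'
from h import *
c=capture("top"); crop(c,240,220,330,310,6,"pics/t1.png")
P=cloud(c)
for v in range(228,304,4): print(v,[tuple(np.round(P[v,u]).astype(int)) if np.isfinite(P[v,u,0]) else None for u in (262,270,280,287,294,304,310)])
s=capture("side"); crop(s,230,195,320,275,6,"pics/s1.png")
E
```

```text
228 [(np.int64(494), np.int64(-206), np.int64(-1)), (np.int64(495), np.int64(-223), np.int64(1)), (np.int64(495), np.int64(-243), np.int64(2)), (np.int64(496), np.int64(-257), np.int64(0)), (np.int64(497), np.int64(-271), np.int64(1)), (np.int64(498), np.int64(-291), np.int64(-1)), (np.int64(498), np.int64(-303), np.int64(2))]
232 [(np.int64(485), np.int64(-207), np.int64(3)), (np.int64(479), np.int64(-228), np.int64(44)), (np.int64(487), np.int64(-243), np.int64(0)), (np.int64(479), np.int64(-261), np.int64(55)), (np.int64(479), np.int64(-274), np.int64(54)), (np.int64(490), np.int64(-292), np.int64(0)), (np.int64(490), np.int64(-304), np.int64(1))]
236 [(np.int64(469), np.int64(-214), np.int64(54)), (np.int64(469), np.int64(-230), np.int64(55)), (np.int64(470), np.int64(-248), np.int64(57)), (np.int64(470), np.int64(-262), np.int64(58)), (np.int64(471), np.int64(-275), np.int64(57)), (np.int64(473), np.int64(-294), np.int64(54)), (np.int64(482), np.int64(-304), np.int64(2))]
240 [(np.int64(461), np.int64(-215), np.int64(59)), (np.int64(461), np.int64(-230), np.int64(59)), (np.int64
[... 4464 characters left out ...]
int64(371), np.int64(-310), np.int64(-3))]
296 [(np.int64(359), np.int64(-217), np.int64(3)), (np.int64(360), np.int64(-233), np.int64(10)), (np.int64(358), np.int64(-258), np.int64(86)), (np.int64(358), np.int64(-270), np.int64(87)), (np.int64(362), np.int64(-279), np.int64(2)), (np.int64(363), np.int64(-298), np.int64(1)), (np.int64(363), np.int64(-310), np.int64(4))]
300 [(np.int64(352), np.int64(-217), np.int64(1)), (np.int64(352), np.int64(-232), np.int64(0)), (np.int64(353), np.int64(-252), np.int64(0)), (np.int64(354), np.int64(-266), np.int64(2)), (np.int64(354), np.int64(-279), np.int64(1)), (np.int64(355), np.int64(-299), np.int64(-1)), (np.int64(356), np.int64(-310), np.int64(1))]
```

View pics/t1.png

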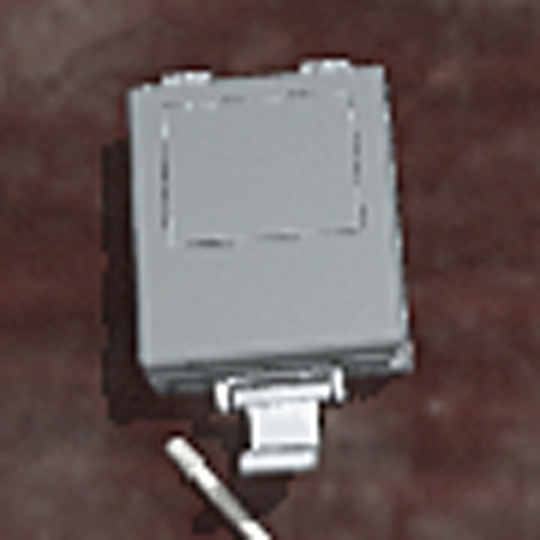

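View pics/s1.png

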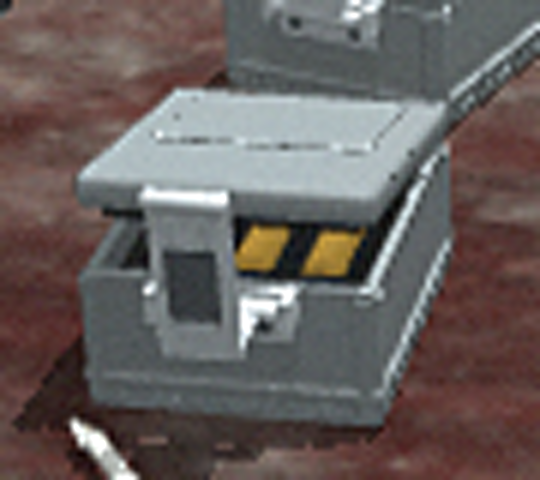

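Run:
```python
from h import *
c=capture("top"); s=capture("side")
px=lambda x,y:(240+x/6,220+y/6)
# lid: hinge edge z~56, front top edge ~ z 71
for n,(x,y),z in [("BL",(131,90),57),("BR",(382,68),57),("FL",(140,362),70),("FR",(405,345),70),("claspL",(243,460),87),("claspR",(317,455),87),("brL",(220,390),42),("brR",(340,380),42)]:
    print(n,np.round(onplane(c,*px(x,y),z),1))
P=cloud(c)
m=(P[...,0]>395)&(P[...,0]<470)&(P[...,1]<-225)&(P[...,1]>-290)&(P[...,2]>45)
A=P[m]; A=np.c_[A[:,:2],np.ones(len(A))],A[:,2]
print("plane",np.linalg.lstsq(*A,rcond=None)[0])
for n,z in (("top",P),("side",cloud(s))):
    print(n)
    for x in range(150,500,50):
        print(x,[int(np.nanmax(np.r_[z[(abs(z[...,0]-x)<25)&(abs(z[...,1]-y)<25)][:,2],-99])) for y in range(-700,-100,50)])
print(np.round(np.nanmedian(P[232:236,270:300],axis=(0,1))))
crop(s,380,0,640,360,2,"pics/s2.png")
```

```text
BL [ 470.3 -214.1   57. ]
BR [ 481.  -292.7   57. ]
FL [ 385.  -224.5   70. ]
FR [ 393.8 -304.5   70. ]
claspL [ 356.7 -258.7   87. ]
claspR [ 359.2 -280.5   87. ]
brL [ 379.4 -246.9   42. ]
brR [ 384.2 -284.2   42. ]
plane [-1.69395058e-01 -2.48123445e-02  1.31735997e+02]
top
150 [-99, -99, -99, -99, -99, -99, -99, -99, -99, -99, -99, -99]
200 [-99, -99, -99, -99, -99, -99, -99, 1, 5, 4, 3, 4]
250 [-99, 449, -99, -99, -99, 3, 15, 29, 29, 5, 5, 6]
300 [-99, -99, -99, 611, 679, 703, 718, 719, 708, 17, 5, 6]
350 [-99, -99, -99, 272, 677, 693, 698, 688, 87, 88, 5, 5]
400 [-99, -99, -99, 374, 659, 660, 18, 16, 76, 75, 72, 5]
450 [-99, -99, -99, 373, 654, 5, 6, 4, 70, 69, 66, 5]
side
150 [-99, -99, -99, -99, -99, -99, -99, -99, -99, -99, -99, 1]
200 [355, 410, 410, 348, 2, 1, 0, 0, 1, 0, 1, 1]
250 [347, 404, 404, 114, 2, 1, 12, 26, 27, 2, 2, 1]
300 [310, 273, 371, 405, 347, 12, 14, 25, 26, 13, 1, 1]
350 [271, 268, 374, 374, 346, 1, 14, 13, 85, 85, 1, 1]
400 [54, 133, 371, 372, 319, 1, 14, 12, 71, 72, 69, 1]
450 [185, 185, 369, 369, 277, 1, 1, 1, 66, 65, 62, 1]
[ 475. -257.   56.]
```

View pics/s2.png

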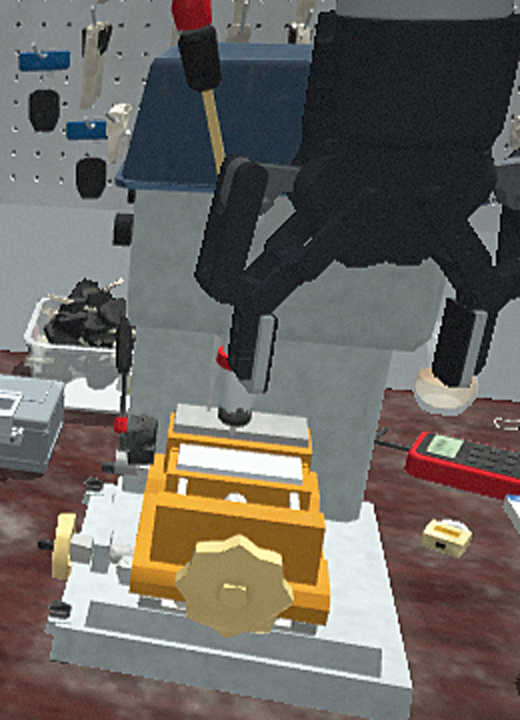

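Run:
```python
from h import *
s=capture("side");P=cloud(s)
for (x0,x1,y0,y1) in [(275,325,-525,-475),(325,375,-525,-475),(200,275,-580,-480),(275,325,-580,-525)]:
    m=(P[...,0]>x0)&(P[...,0]<x1)&(P[...,1]>y0)&(P[...,1]<y1)&(P[...,2]>60)
    v,u=np.nonzero(m)
    if len(v): print(x0,y0,len(v),u.min(),u.max(),v.min(),v.max(),np.round(P[m].min(0)),np.round(P[m].max(0)))
for p in [(482,10),(478,30),(487,70),(497,180),(440,190)]: print(p,P[p[1],p[0]])
```

```text
275 -525 586 399 449 55 285 [ 302. -525.   60.] [ 325. -485.  347.]
325 -525 248 409 446 80 272 [ 325. -525.   66.] [ 374. -495.  311.]
200 -580 438 468 502 77 304 [ 200. -580.   93.] [ 247. -564.  349.]
275 -580 6548 430 505 0 305 [ 276. -580.   60.] [ 325. -525.  406.]
(482, 10) [ 282.14990902 -555.02164471  396.42106258]
(478, 30) [ 280.61214787 -553.32379439  378.38694125]
(487, 70) [ 293.12787422 -565.76332588  338.61472342]
(497, 180) [ 203.49152341 -586.24618278  256.12652168]
(440, 190) [ 673.12799271 -501.73554302   39.68603222]
```

Emit:
carry_out:
  targets:
    - [[-20, 0, 30, 0, 0.05, 0], [-20, 0, 40, 0, 0.05, 0], [-10, 0, 45, 0, 0.05, 0]]
  grip: 1
  squeeze: 40

```text
time: 0.72
ee_pos: [139.4, -541.3, 240.0]
tool_rot: [-1.569, 0.001, 0.177]
wrist_force: [1.3, 0.4, 0.9]
grip_width: 0.375
```

Emit:
carry_out:
  targets:
    - [[25, 0, 48, 0, 0.02, 0], [25, 0, 48, 0, 0.02, 0], [25, 0, 48, 0, 0.02, 0], [48, 0, 19, 0, 0, 0], [48, 0, 19, 0, 0, 0], [48, 0, 19, 0, 0, 0], [48, 0, 19, 0, 0, 0]]

```text
time: 1.6
ee_pos: [375.1, -282.2, 243.3]
tool_rot: [-1.573, -0.005, 0.108]
wrist_force: [0.4, -0.9, -0.6]
grip_width: 0.003
```

Emit:
carry_out:
  targets:
    - [[46, 0, 16, 0, 0, 0], [0, 50, 0, 0, 0, 0], [0, 50, 0, 0, 0, 0], [0, 40, 0, 0, 0, 0], [0, 0, 0, 0, 0, 0]]

```text
time: 2.22
ee_pos: [426.8, -258.6, 101.9]
tool_rot: [-1.575, -0.011, 0.114]
wrist_force: [-0.4, -0.5, 0.9]
grip_width: -0.004
```

Run:
```python
from h import *
s=capture("side"); crop(s,200,120,350,270,4,"pics/s3.png")
s=capture("wrist"); cv2.imwrite("pics/w3.png",s["frame"])
print(sensors.state()["ee_pos"],sensors.state()["wrist_force"])
```

```text
[ 429.1854635  -259.32605888  105.11683743] [-0.11791797 -0.10022005 -0.11903622]
```

View pics/s3.png

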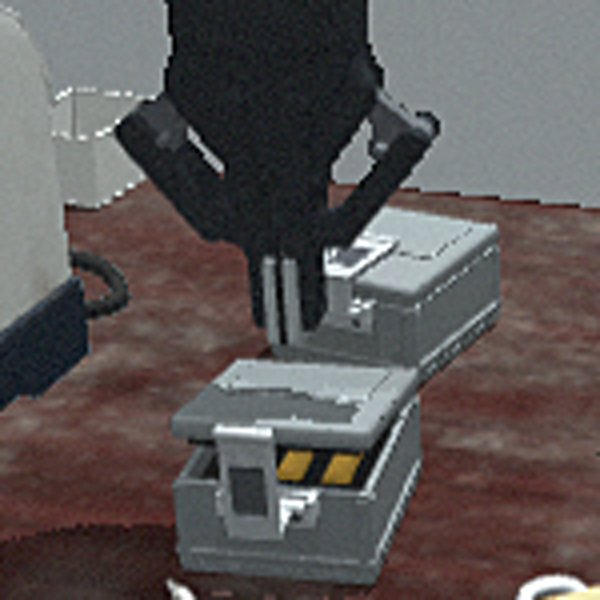

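View pics/w3.png

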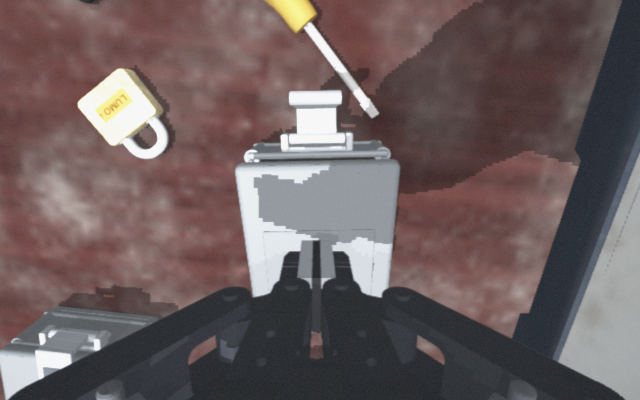

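Emit:
carry_out:
  targets:
    - [[-8, 20, 0, 0, 0, 0], [0, 8, 0, 0, 0, 0], [0, 4, 0, 0, 0, 0], [0, 4, 0, 0, 0, 0]]

```text
time: 2.82
ee_pos: [427.2, -262.0, 75.6]
tool_rot: [-1.582, -0.028, 0.116]
wrist_force: [-2.4, -0.4, 3.6]
grip_width: -0.001
```

Emit:
carry_out:
  targets:
    - [[0, 3, 0, 0, 0, 0], [0, 3, 0, 0, 0, 0]]

```text
time: 3.08
ee_pos: [427.4, -262.3, 70.2]
tool_rot: [-1.583, -0.028, 0.116]
wrist_force: [-2.9, 0.2, 4.0]
grip_width: 0.003
```

Emit:
carry_out:
  targets:
    - [[0, 3, 0, 0, 0, 0], [0, 3, 0, 0, 0, 0]]

```text
time: 3.32
ee_pos: [427.3, -262.6, 64.9]
tool_rot: [-1.583, -0.027, 0.117]
wrist_force: [-12.7, 9.8, 44.1]
grip_width: 0.0
```

Emit:
carry_out:
  targets:
    - [[0, 4, 0, 0, 0, 0]]

```text
time: 3.45
ee_pos: [427.4, -262.8, 64.3]
tool_rot: [-1.584, -0.026, 0.119]
wrist_force: [-23.3, 19.7, 80.3]
grip_width: -0.002
```

Emit:
carry_out:
  targets:
    - [[0, 5, 0, 0, 0, 0]]

```text
time: 3.58
ee_pos: [427.4, -262.9, 64.2]
tool_rot: [-1.586, -0.026, 0.121]
wrist_force: [-26.4, 23.7, 86.0]
grip_width: 0.004
```

Emit:
carry_out:
  targets:
    - [[0, -15, 0, 0, 0, 0], [0, -50, 0, 0, 0, 0], [0, -30, 0, 0, 0, 0], [0, 0, 0, 0, 0, 0.03]]

```text
time: 4.08
ee_pos: [426.8, -261.5, 163.8]
tool_rot: [-1.587, -0.002, 0.122]
wrist_force: [-0.4, -1.0, -0.3]
grip_width: 0.0
```

Run:
```python
from h import *
s=capture("side"); crop(s,200,120,350,270,4,"pics/s4.png")
print(sensors.state()["ee_pos"],sensors.state()["tool_rot"],sensors.state()["wrist_force"])
P=cloud(s); m=(abs(P[...,0]-430)<40)&(abs(P[...,1]+262)<35)&(P[...,2]>30)&(P[...,2]<80)
A=P[m]; print(len(A),np.linalg.lstsq(np.c_[A[:,:2]-[430,-262],np.ones(len(A))],A[:,2],rcond=None)[0])
```

```text
[ 426.83110985 -261.39029465  162.54454745] [-1.58671959e+00  1.17748961e-03  1.21825452e-01] [ 1.3567908  -0.16705226 -0.05382331]
925 [1.79875065e-02 8.08751959e-02 5.34719472e+01]
```

View pics/s4.png

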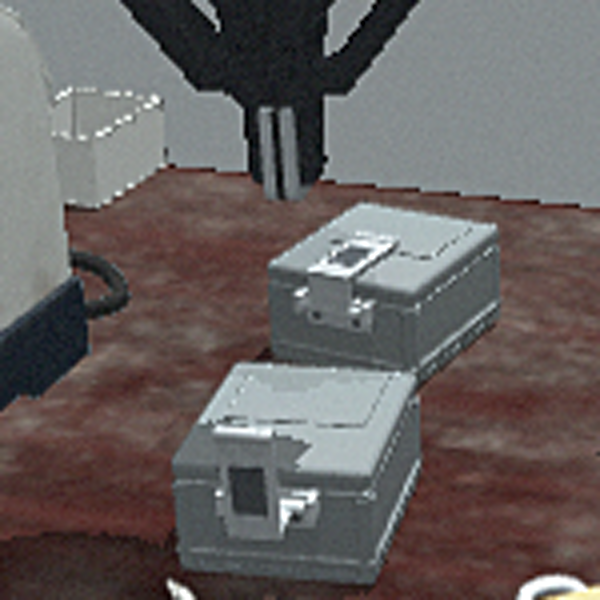

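Emit:
carry_out:
  targets:
    - [[-50, 0, 0, 0, 0, 0], [-48, 0, 1, 0, 0, 0], [0, 0, 0, 0, 0, 0], [0, 45, 0, 0, 0, 0], [0, 32, 0, 0, 0, 0], [0, 0, 0, 0, 0, 0]]

```text
time: 4.88
ee_pos: [327.7, -272.9, 78.1]
tool_rot: [-1.584, 0.006, 0.123]
wrist_force: [-0.5, -0.4, 0.2]
grip_width: -0.001
```

Run:
```python
from h import *
s=capture("side"); crop(s,200,120,350,270,4,"pics/s5.png")
print(sensors.state()["ee_pos"],sensors.state()["tool_rot"],sensors.state()["wrist_force"])
```

```text
[ 328.49479405 -273.13796885   79.21564937] [-1.58505494  0.00477033  0.1232297 ] [ 0.28499736 -0.43870437  0.25847912]
```

View pics/s5.png

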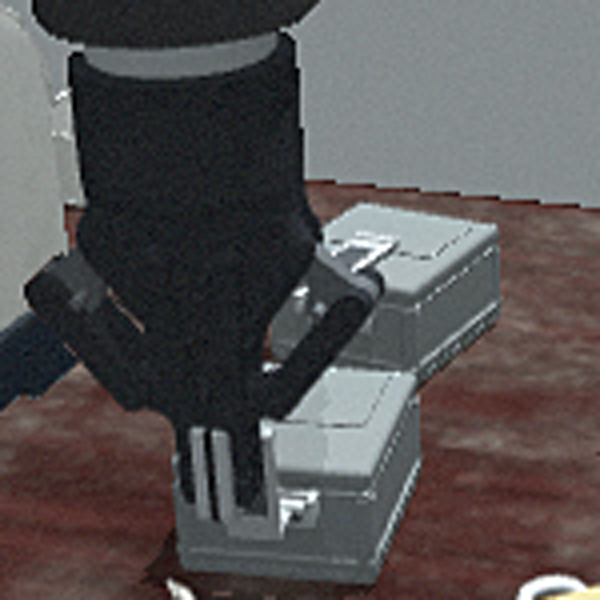

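Emit:
carry_out:
  targets:
    - [[10, -5, 0, 0, 0, 0], [12, 0, 0, 0, 0, 0], [10, 0, 0, 0, 0, 0], [10, 0, 0, 0, 0, 0]]

```text
time: 5.42
ee_pos: [374.8, -267.9, 87.5]
tool_rot: [-1.587, 0.001, 0.124]
wrist_force: [-2.0, -0.5, -0.3]
grip_width: -0.002
```

Emit:
carry_out:
  targets:
    - [[10, 0, 0, 0, 0, 0], [10, 0, 0, 0, 0, 0]]

```text
time: 5.68
ee_pos: [396.1, -265.2, 87.5]
tool_rot: [-1.587, 0.001, 0.124]
wrist_force: [-1.7, -0.5, 0.1]
grip_width: 0.002
```

Emit:
carry_out:
  targets:
    - [[10, 0, 0, 0, 0, 0], [10, 0, 0, 0, 0, 0]]

```text
time: 5.92
ee_pos: [417.8, -262.6, 87.4]
tool_rot: [-1.587, 0.001, 0.124]
wrist_force: [-0.4, 0.1, 0.1]
grip_width: 0.001
```

Run:
```python
from h import *
s=capture("side"); crop(s,200,120,350,270,4,"pics/s6.png")
```

```text
(no output)
```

View pics/s6.png

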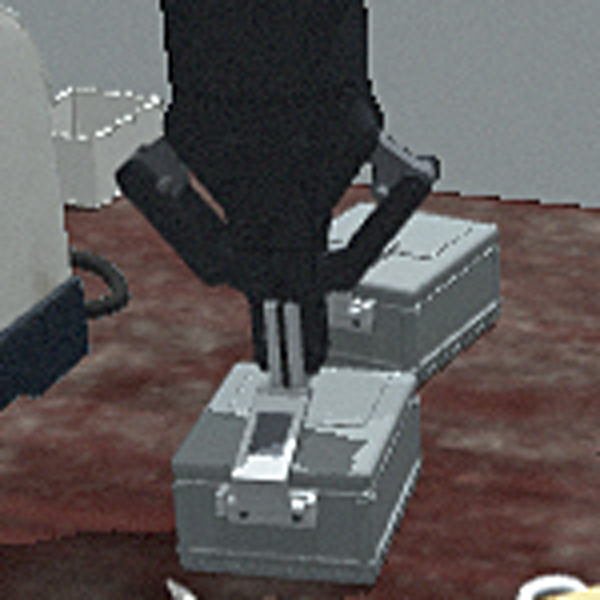

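Emit:
carry_out:
  targets:
    - [[-4, 5, 0, 0, 0, 0], [0, 5, 0, 0, 0, 0], [0, 3, 0, 0, 0, 0]]

```text
time: 6.35
ee_pos: [420.8, -264.0, 76.2]
tool_rot: [-1.591, -0.01, 0.127]
wrist_force: [1.7, 0.9, 2.1]
grip_width: -0.001
```

Emit:
carry_out:
  targets:
    - [[0, 2, 0, 0, 0, 0], [0, 2, 0, 0, 0, 0]]

```text
time: 6.6
ee_pos: [420.5, -264.1, 71.9]
tool_rot: [-1.591, -0.009, 0.127]
wrist_force: [0.0, 1.9, 9.5]
grip_width: 0.002
```

Emit:
carry_out:
  targets:
    - [[0, 2, 0, 0, 0, 0]]

```text
time: 6.72
ee_pos: [421.0, -264.4, 70.9]
tool_rot: [-1.592, -0.01, 0.127]
wrist_force: [-2.5, 4.8, 24.5]
grip_width: 0.002
```

Emit:
carry_out:
  targets:
    - [[0, 2, 0, 0, 0, 0]]

```text
time: 6.85
ee_pos: [421.2, -264.6, 70.5]
tool_rot: [-1.592, -0.01, 0.128]
wrist_force: [-7.4, 9.4, 32.8]
grip_width: -0.002
```

Emit:
carry_out:
  targets:
    - [[0, -20, 0, 0, 0, 0], [0, -50, 0, 0, 0, 0], [0, -50, 0, 0, 0, 0], [-50, 0, 0, 0, 0, 0], [0, 0, 0, 0, 0, 0]]

```text
time: 7.48
ee_pos: [363.8, -267.8, 191.6]
tool_rot: [-1.588, -0.0, 0.127]
wrist_force: [0.5, 0.7, 0.2]
grip_width: 0.005
```

Run:
```python
from h import *
s=capture("side"); crop(s,200,120,350,270,4,"pics/s7.png")
t=capture("top"); cv2.imwrite("pics/t7.png",t["frame"]); w=capture("wrist"); cv2.imwrite("pics/w7.png",w["frame"])
P=cloud(s)
# clasp strap plane in side view, along case x
X=P-np.array([380,-266,40]);a=.122
cx=X[...,0]*np.cos(a)+X[...,1]*np.sin(a); cy=-X[...,0]*np.sin(a)+X[...,1]*np.cos(a)
for lo,hi in ((0,15),(15,30),(30,44),(55,90)):
    m=(cx>lo)&(cx<hi)&(abs(cy)<9)&(X[...,2]>0)&(X[...,2]<60); print(lo,m.sum(),np.median(X[...,2][m]))
m=(cx>10)&(cx<90)&(abs(cy)>18)&(abs(cy)<35)&(X[...,2]>5)&(X[...,2]<60); print("lid",np.polyfit(cx[m],X[...,2][m],1))
print(sensors.state()["time"],sensors.state()["ee_pos"],sensors.state()["wrist_force"])
```

```text
0 61 19.091069332150198
15 53 18.98713142509058
30 55 19.20408434739977
55 92 14.946527608542908
lid [1.22667793e-02 1.36029034e+01]
7.625 [ 367.19472003 -268.19435255  191.68793898] [-0.1828719  -0.25061695  0.38864418]
```

View pics/s7.png

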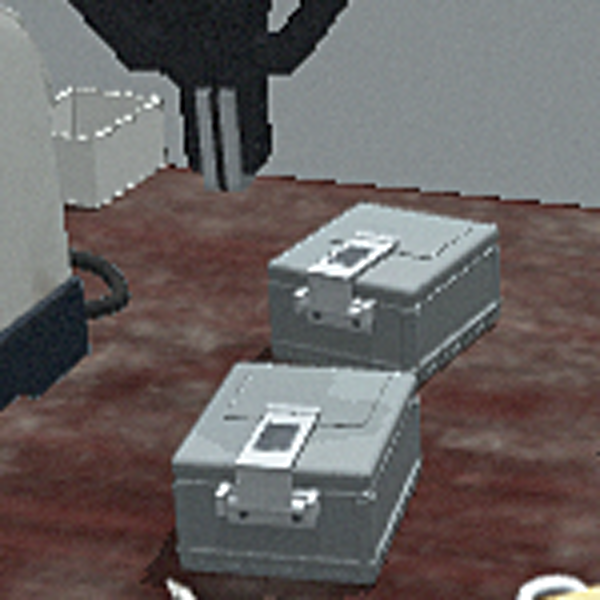

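View pics/w7.png

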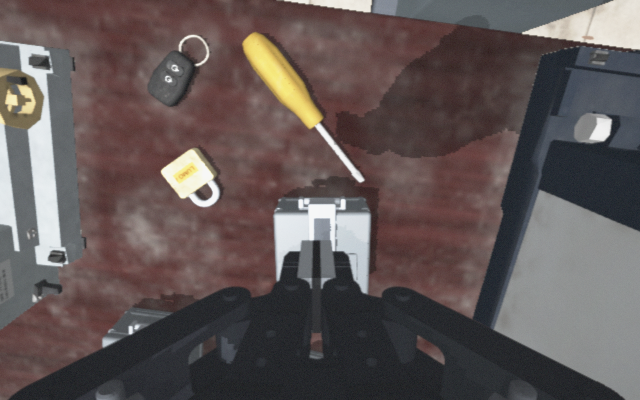

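The clasp lies flat: its strap height is constant at about 19 mm from the pin to its end. The lid is flush, the other two cases are undisturbed, and the arm is clear, so I'm handing in.

```bash
python3 -c "
from rig import robot
print(robot.sign_off())"
```

```text
the job is handed in; nothing more can be done
None
```

The job is done and handed in at about 7.6 s on the robot's clock, well under the 43 s limit. The unlatched case was the one nearest the robot. I pressed its lid shut with the closed fingertips, swung its clasp over from the front, and pressed it down until it seated.

**Lid:** The last side-camera depth check gave a slope of about 0.01 rad and a height of 14 to 15 mm above the pin, so it is flush.

**Clasp:** The strap is level from the pin to its end, at about 19 mm above the pin. The stated height is 20 to 22 mm. The 1 to 3 mm shortfall is about the 2 mm calibration error, and the lid read up to about 1 mm low too.

**Forces:** The wrist force peaked at about 93 N while seating the lid, which was harder than needed but under the 120 N limit. Pressing the clasp down took about 35 N.

**Other cases:** I never touched the other two. The side view of the nearer one still shows it latched. I did not separately check the farther one at the end.

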